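Clamp a tin in a ratchet vice and keep the trigger squeezed

TASK

Get the tall, narrow tin ready for opening: stand it upright on the board of the small wooden ratchet vice, between the V-shaped stop and the round pad, and let go of it. Then pump the vice's trigger, squeezing it fully against the handle and letting it spring right back, until the sprung pad presses the tin firmly into the V, but stop as soon as it does, before the thin tin is crushed, and leave the other things on the table standing where they are. Finish while still holding the trigger squeezed; do not let go of it at the end.

Things in the scene. Friction and masses are not known exactly. Their poses are not given: they have to be found in the camera images.
- tin: The tin to clamp: the taller, narrower of the two food tins, an upright closed cylinder 57 mm in diameter and 72 mm high, about 0.18 kg. Loose, stands on the table. Origin at the centre of its underside, z up.
- low_tin: The other tin, not to be used: wider and lower, 75 mm in diameter and 58 mm high. Origin at the centre of its underside.
- vice: The vice, fixed to the table: a wooden board 110 mm wide (x), 310 mm long (y), 12 mm thick, with V stop, toothed bar with sprung pad, and handle with trigger. Origin under the board, 10 mm to +y of its middle. y runs along the vice from the stop towards the handle, x across it, z up. Nothing on it but handle and trigger stands higher than 92 mm above the table.
- stop: The wooden V stop at the vice's -y end: two faces at 45 degrees that open towards +y, 75 mm wide in all, top 46 mm above the table. Its origin is that of the vice, not on the V: use seat.
- seat (a point): Point on top of the board, 12 mm above the table, where the centre of the tin's underside is when the tin touches both faces of the V stop; axes as the vice. At the start the pad leaves 20 to 34 mm of free length (along y) beside a seated tin, so a tin set down up to 18 mm to +y of the seat is clear of it. The pad then pushes it along the board into the V.
- grip_closed (a point): Where to squeeze, fixed to the vice, same axes, 142 mm above the table: midway between the outer faces of fixed handle (15 mm to +y) and fully squeezed trigger (15 mm to -y). Two upright black bars, 20 and 18 mm wide in x, tops at 162 and 161 mm. Squeeze along y from above, a finger outside each. The released trigger's face is 31 mm to -y: open to 70 mm or more between strokes.
- trigger_face (a point): Point on the trigger's outer (-y) face, about 142 mm above the table when it is released; it moves with the trigger.
- pad_face (a point): Centre of the front face of the round rubber pad (32 mm in diameter, 8 mm thick, on an 18 mm long steel neck) that presses the tin; 46 mm above the table. Same axes as the vice; its front looks to -y.
- trigger (a joint): Angle of the trigger in rad: 0 released (a spring returns it), 0.27 fully squeezed; the pivot is 60 mm below the squeeze height, so the bars close by 16 mm there. About 20 N at the squeeze height is needed. A stop ends the stroke, so squeezing harder does no harm.
- jaw (a joint): How far the toothed bar has been pumped forward (towards the stop), m, 0 to 0.055; starts at 0 to 0.014. Each full stroke (squeeze fully, then release fully) carries it 6 mm; a part stroke may move it less or not at all. It stays where it is when the trigger is released.
- pad (a joint): How far the sprung pad is pushed back towards its bar, m: 0 while it presses nothing or merely pushes the free tin along, up to 0.0175. The pressing force is 1 N per mm: 2 to 9 mm is firm and safe, over 9.5 mm crushes the tin.
- salt: Bystander: salt shaker, 44 mm in diameter, 90 mm high, at the back of the table. Origin at the centre of its underside.
- mill: Bystander: wooden pepper mill, 58 mm in diameter, 150 mm high, at the back of the table. Origin at the centre of its underside.
- spread: Bystander: glass jar with lid, 66 mm in diameter, 100 mm high, at the back of the table. Origin at the centre of its underside.
- mug: Bystander: mug, 90 x 122 mm with its handle, 100 mm high, at the back of the table. Origin at the centre of its underside.
Not all that is in view belongs to the job. What is shaped like the tin but yellow is not meant.

How it is judged:
By the outcome, as a careful person would: the job done as asked, in the order asked, and still so for the second after the job is handed in, while the arm keeps its last pose, push and grip.
It also fails if it takes over 54 s, if anything falls off the work surface, if the arm or the gripper's body presses on something with over 40 N, if the wrist force passes 120 N, or if a joint passes its speed limit or range.

ROBOT

A 7-joint arm with a two-finger parallel gripper is mounted at the origin on a cart in front of the work surface, level with it; the furniture and walls round the work are solid. World frame = base frame: x ahead of the robot, y to its left, z up, the work surface at z = 0. Lengths are in mm, angles in degrees, forces in N, time in s.
With the tool pointing down it reaches from about 350 to 775 mm from the base axis. Payload 3.1 kg.
Tool frame: the origin (TCP) lies between the finger pads; the fingertips stand 22 mm ahead of it and the grasp point (between the pads) lies 3 mm ahead of it; z points along the fingers, y is the line along which they close (so a half turn about z gives the same grasp; the last joint's range is limited). The gripper opens to 85 mm and grips with 20 to 120 N. Pads are 22 mm wide; open, the fingers measure 114 mm over their backs; the gripper's body (76 mm by 85 mm) begins 54 mm behind the grasp point. The pads swing forward as they close: fully open they stand 13 mm farther back than shut.
Start: joints at [-74.525, 17.813, 0.802, 86.603, -0.252, 75.585, -1.558], TCP at [168.698, 523.506, 221.604] pointing down, gripper open.
Joint ranges: [-154.91, 154.91], [-16.99, 109.72], [-72.82, 74.43], [7.12, 147.25], [-82.49, 262.49], [11.32, 116.49], [-174.64, 174.64]. Speed limits (degrees/s): [159.86, 159.86, 180, 180, 180, 180, 180].

INTERFACE

Orientations are given as [roll, pitch, yaw] about the fixed x, y, z axes, in that order (R = Rz(yaw) Ry(pitch) Rx(roll)).
In Python, from workcell import observe, snapshot, camera_info, close_job gives the robot as it stands. The module is installed in compiled form; this text tells all that it offers.
- The arm moves only by the tool step_arm, never from a script. Its argument "increments" is a list of rows, each an object of numbers: "x", "y", "z": the shift along the tool's x, y, z in m; "wx", "wy", "wz": the turn, a rotation vector about the tool's x, y, z in rad. A call has exactly 5 rows; each row shifts and turns the commanded pose from where the row before left it, along the tool's axes as they then stand; what a row does not reach is not made up. A row lasts 1/8 s, in which the tool goes at most 62.5 mm and 10.7 degrees, less where a joint would pass 70% of its speed; a pose out of reach is approached as far as the arm can. A call with a gripper value outside its range is refused whole. "hand" is the finger opening in m, from 0 to 0.0854, set as the call begins (left out, the last holds). The fingers move at their own pace and stop on an object; the grip force is fixed at half the most. Time passes only in rows, so rows that do not move let the fingers close, or fill a call up. It gives the time, the measured TCP pose, the force, the opening and the grip force at its end, in the units of the state.
- observe(): the state, without advancing time (a new reading comes with each control period).
- snapshot(name): name is "side" or "top" or "wrist"; returns the picture (400x640x3 uint8, blue, green, red); there is no depth.
- camera_info(name): a dict with "mtx" (3x3 intrinsics, pixels), "xyz" and "attitude" of the camera in the world; the wrist camera has in their place "mount" (4x4, takes a point from camera to tool coordinates, whose origin is the TCP and whose axes are the flange's). Camera axes: x right, y down, z forward; pixel columns grow to the right and rows downward; lengths in mm; the calibration is good to about 2 mm. A picture is of the moment at which its call begins: read the wrist's pose just before it. camera_info takes no time and is no camera call.
- close_job(): hands the job in; it is judged then, once.
The state is a dict: "time_s": time; "joint_pos": joint angles; "joint_vel": joint speeds; "joint_efforts": joint torques, N m; "tcp_pos": TCP position; "tool_rot": TCP orientation; "ft_force": force on the tool from outside, world axes, zero at the start; "moment": the same for the moment, N m; "gripper_width": opening from 0.0 (shut) to 1.0 (fully open); "finger_force": force on a finger pad.
Only numpy, scipy, OpenCV 4.12 (cv2) and the standard library are available. Lean on these libraries where they do the work, as an engineer would, in place of code of your own. Each camera call takes 0.05 s, during which the arm holds its last target. There are 200 camera calls.

## Working session

There is one attempt and no reset: what is moved stays moved. The work goes in short steps, Python scripts to look and compute and a tool call to move; the robot and the scene stay as the last step left them, time stands still between calls to the robot, and variables do not carry over. Pictures are saved under pics/ and viewed, at most 10 in all, crops included, and the job is handed in when it is done.

Besides the shell and the picture viewer there is one more tool, called after "Call:" as name([rows], argument=value, ...), one row to a line, values as JSON. step_arm: Moves the arm, as the interface text tells. Its arguments: {"type":"object","properties":{"increments":{"type":"array","items":{"type":"object","properties":{"x":{"type":"number"},"y":{"type":"number"},"z":{"type":"number"},"wx":{"type":"number"},"wy":{"type":"number"},"wz":{"type":"number"}}}},"hand":{"type":"number"}},"required":["increments"]}

```bash
mkdir -p pics; python3 - <<'E'
from workcell import *
import cv2,numpy as np
np.set_printoptions(suppress=True,precision=4)
s=observe();print(s)
for n in("side","top","wrist"):
    i=camera_info(n);print(n,i)
    cv2.imwrite(f"pics/{n}0.png",snapshot(n))
E
```

```text
{'time_s': 0.0, 'joint_pos': array([-74.5241,  17.8599,   0.803 ,  86.6926,  -0.252 ,  75.5828,
        -1.5573]), 'joint_vel': array([-0.0136, -0.0898, -0.1161,  0.1005,  0.0317, -0.0144,  0.0865]), 'joint_efforts': array([  0.0001, -37.992 ,   0.1464, -23.0585,   0.0122,   0.0137,
        -0.    ]), 'tcp_pos': array([168.5003, 522.7672, 220.5217]), 'tool_rot': array([-179.8665,    0.006 ,  162.1391]), 'ft_force': array([-1.3683,  0.6052, -0.5142]), 'moment': array([-0.0086,  0.0227,  0.0354]), 'finger_force': 0.0, 'gripper_width': 0.9991853416117462}
side {'mtx': array([[474.8766,   0.    , 321.8346],
       [  0.    , 474.8766, 200.6618],
       [  0.    ,   0.    ,   1.    ]]), 'xyz': array([-192.2732, -541.4158, 1053.071 ]), 'attitude': array([-134.894 ,   -0.5991,  -53.4031])}
top {'mtx': array([[415.7777,   0.    , 314.9384],
       [  0.    , 415.7777, 204.9989],
       [  0.    ,   0.    ,   1.    ]]), 'xyz': array([ 311.6843,  -22.7472, 1296.6382]), 'attitude': array([-167.0334,   -0.1995,  -83.856 ])}
wrist {'mtx': array([[288.0944,   0.    , 320.5087],
       [  0.    , 288.0944, 198.7212],
       [  0.    ,   0.    ,   1.    ]]), 'mount': array([[   0.0002,   -0.9502,   -0.3117,   79.0544],
       [   1.    ,    0.0003,   -0.0005,    0.153 ],
       [   0.0006,   -0.3117,    0.9502, -153.4651],
       [   0.    ,    0.    ,    0.    ,    1.    ]])}
```

View pics/top0.png

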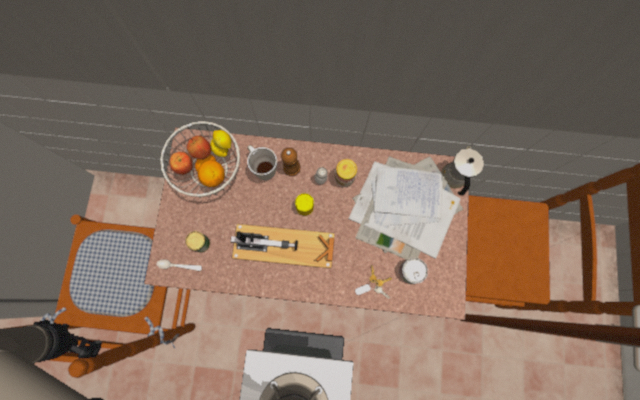

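View pics/side0.png

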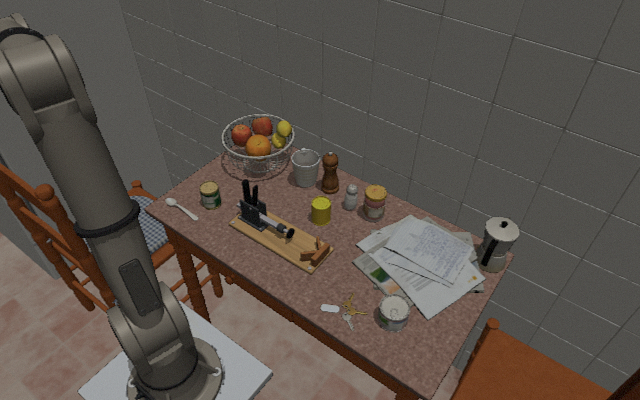

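Candidates for the tin, as top-view pixels: the green tin with gold lid (198,243), the white or grey tin (413,271), the yellow cylinder (304,204, excluded) and the jar (346,172, a bystander). By its width I choose the green one. I'll check it in a close crop with some size measurements.

```bash
cat > h.py <<'E'
import numpy as np,cv2
from scipy.spatial.transform import Rotation as R
from workcell import *
np.set_printoptions(suppress=True,precision=1)
def cam(n,s=None):
    i=camera_info(n)
    if n!="wrist": return i["mtx"],R.from_euler("xyz",i["attitude"],degrees=True).as_matrix(),np.array(i["xyz"])
    s=s or observe();T=R.from_euler("xyz",s["tool_rot"],degrees=True).as_matrix();M=i["mount"]
    return i["mtx"],T@M[:3,:3],T@M[:3,3]+s["tcp_pos"]
def hit(c,uv,z):
    K,Rm,p=c;d=Rm@np.linalg.solve(K,[uv[0],uv[1],1]);return p+d*(z-p[2])/d[2]
def proj(c,P):
    K,Rm,p=c;q=K@(Rm.T@(np.array(P)-p));return q[:2]/q[2]
E
python3 - <<'E'
from h import *
t=cam("top");s=cam("side")
for nm,uv,z in [("green",(196,241),72),("white",(413,270),58),("yel",(304,203),72),("L edge",(155,260),0),("frontR",(465,315),0),("bL",(234,262),12),("bTL",(236,227),12),("bTR",(334,233),12),("bBR",(333,266),12)]:
    print(nm,hit(t,uv,z), proj(s,hit(t,uv,z)))
a=cv2.imread("pics/top0.png");b=cv2.imread("pics/side0.png")
f=lambda im,x,y,w,h,k:cv2.resize(im[y:y+h,x:x+w],None,fx=k,fy=k,interpolation=cv2.INTER_CUBIC)
r1=np.hstack([f(a,180,222,40,40,7),f(a,393,250,40,40,7)])
r2=np.hstack([f(b,190,170,40,40,7),f(b,373,292,40,40,7)])
cv2.imwrite("pics/c1.png",np.vstack([r1,r2]))
r1=f(a,226,220,116,50,6.5);cv2.imwrite("pics/c2.png",r1)
E
```

```text
green [445.8 341.5  72. ] [209.  187.2]
white [ 431.1 -305.5   58. ] [392.3 304.7]
yel [595.1  36.8  72. ] [320.1 202.6]
L edge [381.5 479.1   0. ] [166.9 196.8]
frontR [ 318.9 -482.3    0. ] [432.1 394.6]
bL [400.8 232.4  12. ] [227.2 225.8]
bTL [509.3 242.6  12. ] [249.8 203.4]
bTR [523.5 -64.3  12. ] [333.4 247.1]
bBR [421.3 -71.2  12. ] [313.5 271.7]
```

View pics/c1.png

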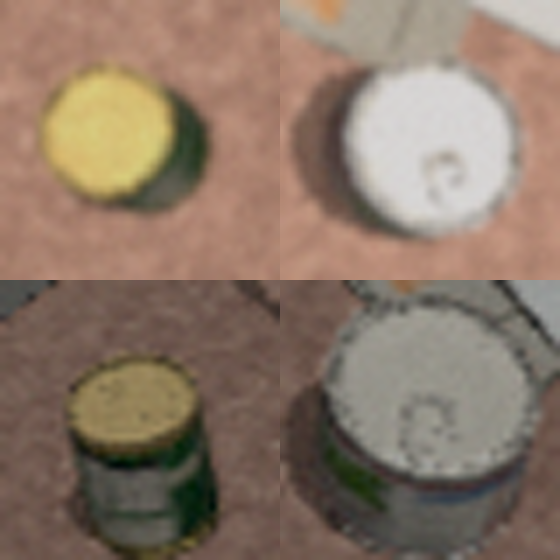

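View pics/c2.png

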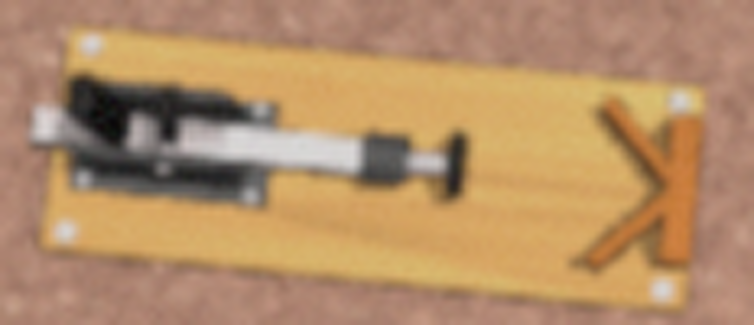

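The crop confirms it: the green, gold-lidded tin (lid centre at about 195.4,240.9 in the top view, about 19 px ≈ 56 mm across) is the tall, narrow one. The white tin is wider and lower. In the vice crop, the V is at the right end, the pad is at crop (457,165), and the handle is at the left.

```bash
cat >> h.py <<'E'
def delta(tgt,yaw):
    "shift in tool axes (m) and turn wz (rad) from the present pose to tgt, tool straight down at yaw"
    s=observe();T=R.from_euler("xyz",s["tool_rot"],degrees=True)
    G=R.from_euler("xyz",[180,0,yaw],degrees=True)
    with np.printoptions(precision=4):
        print("tool-now d",T.inv().apply(np.array(tgt)-s["tcp_pos"])/1000,"in goal axes",G.inv().apply(np.array(tgt)-s["tcp_pos"])/1000,"rot",(T.inv()*G).as_rotvec(),"dist",np.linalg.norm(np.array(tgt)-s["tcp_pos"]))
E
python3 - <<'E'
from h import *
t=cam("top");s=cam("side")
tt=hit(t,(195.4,240.9),72);print("tin top",tt)
# side lid centre: crop (135,130)+... row2 -> (133,405-280)/7
print("tin side",hit(s,(190+134/7,170+123/7),72))
P=lambda x,y:(226+x/6.5,220+y/6.5)
tl,bl,tr,br=[hit(t,P(*q),12) for q in((72,28),(42,247),(702,90),(683,308))]
print(tl,bl,tr,br)
for a,b in((tl,tr),(bl,br)):
    d=a-b;print(np.linalg.norm(d),np.degrees(np.arctan2(-d[0],d[1])))
print(np.linalg.norm(tl-bl),np.linalg.norm(tr-br))
m=(tl+bl+tr+br)/4;print("mid",m)
print("pad",hit(t,P(463,165),62),"V ends/apex",[hit(t,P(*q),46) for q in((607,100),(590,265),(664,187))])
delta([tt[0],tt[1],200],90)
E
```

```text
tin top [445.9 343.4  72. ]
tin side [444.7 339.9  72. ]
[518.2 240.5  12. ] [412.4 238.9  12. ] [520.8 -64.6  12. ] [416.5 -65.7  12. ]
305.0730787836222 0.4939201513190239
304.679698636731 0.7633570299863734
105.75366531952264 104.31924624961545
mid [467.   87.3  12. ]
pad [466.3  42.6  62. ] V ends/apex [array([505.8, -19.8,  46. ]), array([428.7, -20. ,  46. ]), array([468.2, -50.3,  46. ])]
tool-now d [-0.3191 -0.0858  0.0209] in goal axes [-0.1796  0.2774  0.0208] rot [-0.0015  0.0012  1.2591] dist 331.0757108735538
```

Call:
step_arm([
  {"x": -0.052,"y": -0.014},
  {"x": -0.052,"y": -0.014},
  {"x": -0.052,"y": -0.014},
  {"x": -0.052,"y": -0.014},
  {"x": -0.052,"y": -0.014},
], hand=0.085)

```text
validation failed for argument at $.in...
```

Call:
step_arm([
  {"wz": 0.17},
  {"wz": 0.17},
  {"wz": 0.17},
  {"wz": 0.17},
  {"wz": 0.17},
])

```text
validation failed for argument at $.in...
```

Call:
step_arm([
  {"wz": 0.17},
  {"wz": 0.17},
  {"wz": 0.06},
  {},
  {},
])

```text
validation failed for argument at $.in...
```

```bash
python3 - <<'E'
from h import *
s=observe();w=cam("wrist",s);im=snapshot("wrist");cv2.imwrite("pics/w1.png",im)
print(s["tcp_pos"],s["tool_rot"],s["joint_pos"]);print(proj(w,[445,341.5,72]))
delta([445,341.5,160],90.6)
E
```

```text
[168.5 522.9 220.8] [-179.9    0.   162.1] [-74.5  17.9   0.8  86.7  -0.3  75.6  -1.6]
[259.1 397.4]
tool-now d [-0.3188 -0.0879  0.0611] in goal axes [-0.1844  0.2745  0.0609] rot [-0.0012  0.001   1.2486] dist 336.3004749630794
```

View pics/w1.png

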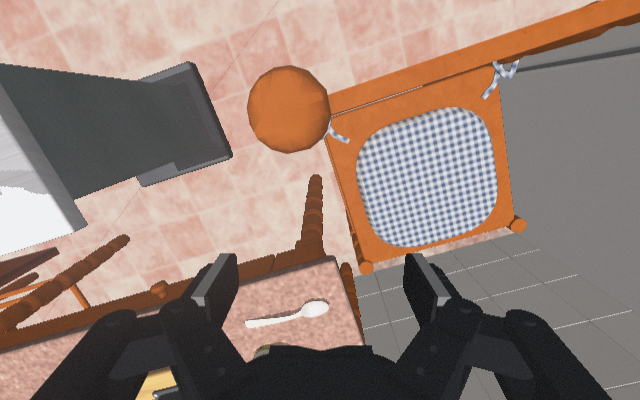

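The moves were refused, so I'll write full rows. The wrist view shows the chair post at (290,110), on the side away from the travel direction, and the table is at the bottom.

Call:
step_arm([
  {"x": -0.052,"y": -0.014,"z": 0,"wx": 0,"wy": 0,"wz": 0},
  {"x": -0.052,"y": -0.014,"z": 0,"wx": 0,"wy": 0,"wz": 0},
  {"x": -0.052,"y": -0.014,"z": 0,"wx": 0,"wy": 0,"wz": 0},
  {"x": -0.052,"y": -0.014,"z": 0,"wx": 0,"wy": 0,"wz": 0},
  {"x": -0.052,"y": -0.014,"z": 0,"wx": 0,"wy": 0,"wz": 0},
], hand=0.085)

```text
time_s: 0.82
tcp_pos: [395.9, 376.1, 221.5]
tool_rot: [180.0, -0.0, 162.2]
ft_force: [0.6, 0.3, -0.0]
gripper_width: 0.996
finger_force: 0.0
```

Call:
step_arm([
  {"x": 0,"y": 0,"z": 0,"wx": 0,"wy": 0,"wz": 0.17},
  {"x": 0,"y": 0,"z": 0,"wx": 0,"wy": 0,"wz": 0.17},
  {"x": 0,"y": 0,"z": 0,"wx": 0,"wy": 0,"wz": 0.17},
  {"x": 0,"y": 0,"z": 0,"wx": 0,"wy": 0,"wz": 0.17},
  {"x": 0,"y": 0,"z": 0,"wx": 0,"wy": 0,"wz": 0.17},
])

```text
time_s: 1.45
tcp_pos: [394.5, 377.0, 221.3]
tool_rot: [-180.0, 0.0, 113.1]
ft_force: [0.4, -0.3, 0.4]
gripper_width: 0.991
finger_force: 0.0
```

Call:
step_arm([
  {"x": 0,"y": 0,"z": 0,"wx": 0,"wy": 0,"wz": 0.17},
  {"x": 0,"y": 0,"z": 0,"wx": 0,"wy": 0,"wz": 0.17},
  {"x": 0,"y": 0,"z": 0,"wx": 0,"wy": 0,"wz": 0.06},
  {"x": 0,"y": 0,"z": 0,"wx": 0,"wy": 0,"wz": 0},
  {"x": 0,"y": 0,"z": 0,"wx": 0,"wy": 0,"wz": 0},
])

```text
time_s: 2.08
tcp_pos: [394.6, 377.1, 221.4]
tool_rot: [-180.0, 0.0, 90.6]
ft_force: [0.5, 0.6, 0.6]
gripper_width: 0.993
finger_force: 0.0
```

```bash
python3 - <<'E'
from h import *
s=observe();w=cam("wrist",s);im=snapshot("wrist");cv2.imwrite("pics/w2.png",im)
print(s["time_s"],s["tcp_pos"],s["tool_rot"],s["joint_pos"]);print(proj(w,[445,341.5,72]))
delta([445,341.5,160],90.6)
E
```

```text
2.075 [394.6 377.1 221.4] [-180.     0.    90.6] [-61.1  17.8  20.4  87.9  -6.3  75.5 -39.3]
[364.3 212.6]
tool-now d [-0.0361  0.05    0.0615] in goal axes [-0.0361  0.05    0.0615] rot [-0.0002  0.0001 -0.0007] dist 87.08181829551363
```

View pics/w2.png

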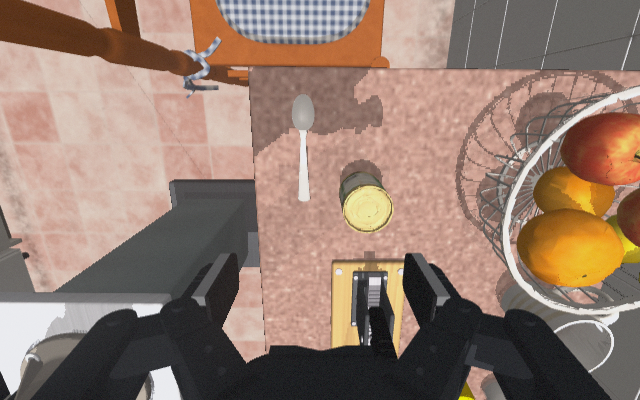

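The wrist view shows the gold lid at about (367,208) and the handle end of the board below it. The bowl is off to the right, clear of the descent.

```bash
python3 - <<'E'
from h import *
w=cam("wrist");im=cv2.imread("pics/w2.png");h=cv2.cvtColor(im,cv2.COLOR_BGR2HSV)
m=cv2.inRange(h,(18,70,120),(35,255,255));m[:150]=0;m[245:]=0;m[:,:330]=0;m[:,405:]=0
m=cv2.morphologyEx(m,cv2.MORPH_OPEN,np.ones((3,3)))
c=max(cv2.findContours(m,0,2)[0],key=cv2.contourArea);e=cv2.fitEllipse(cv2.convexHull(c));print(e)
p=hit(w,e[0],72);print(p)
delta([p[0],p[1],63],90.6)
E
```

```text
((366.7849426269531, 208.2684326171875), (45.68184280395508, 50.130332946777344), 53.304080963134766)
[447.6 346.6  72. ]
tool-now d [-0.0309  0.0527  0.1585] in goal axes [-0.031   0.0526  0.1585] rot [-0.0002  0.0001 -0.0007] dist 169.84978745236413
```

Call:
step_arm([
  {"x": -0.011,"y": 0.0175,"z": 0.01,"wx": 0,"wy": 0,"wz": 0},
  {"x": -0.011,"y": 0.0175,"z": 0.02,"wx": 0,"wy": 0,"wz": 0},
  {"x": -0.01,"y": 0.017,"z": 0.03,"wx": 0,"wy": 0,"wz": 0},
  {"x": 0,"y": 0,"z": 0.03,"wx": 0,"wy": 0,"wz": 0},
  {"x": 0,"y": 0,"z": 0.02,"wx": 0,"wy": 0,"wz": 0},
])

```text
time_s: 2.75
tcp_pos: [446.6, 344.8, 110.0]
tool_rot: [-179.9, 0.1, 90.5]
ft_force: [-0.3, 0.3, 0.4]
gripper_width: 1.0
finger_force: 0.0
```

Call:
step_arm([
  {"x": 0,"y": 0,"z": 0.02,"wx": 0,"wy": 0,"wz": 0},
  {"x": 0,"y": 0,"z": 0.02,"wx": 0,"wy": 0,"wz": 0},
  {"x": 0,"y": 0,"z": 0.0115,"wx": 0,"wy": 0,"wz": 0},
  {"x": 0,"y": 0,"z": 0,"wx": 0,"wy": 0,"wz": 0},
  {"x": 0,"y": 0,"z": 0,"wx": 0,"wy": 0,"wz": 0},
])

```text
time_s: 3.38
tcp_pos: [447.6, 346.1, 60.9]
tool_rot: [179.9, -0.1, 90.5]
ft_force: [-1.0, 0.7, 1.4]
gripper_width: 0.994
finger_force: 0.0
```

Call:
step_arm([
  {"x": 0,"y": 0,"z": 0,"wx": 0,"wy": 0,"wz": 0},
  {"x": 0,"y": 0,"z": 0,"wx": 0,"wy": 0,"wz": 0},
  {"x": 0,"y": 0,"z": 0,"wx": 0,"wy": 0,"wz": 0},
  {"x": 0,"y": 0,"z": 0,"wx": 0,"wy": 0,"wz": 0},
  {"x": 0,"y": 0,"z": 0,"wx": 0,"wy": 0,"wz": 0},
], hand=0.045)

```text
time_s: 4.0
tcp_pos: [447.1, 345.7, 60.3]
tool_rot: [180.0, -0.0, 90.5]
ft_force: [-0.1, 0.4, 2.0]
gripper_width: 0.526
finger_force: 0.6
```

```bash
python3 - <<'E'
from h import *
s=observe();print(s["tcp_pos"],s["gripper_width"],s["finger_force"]);im=snapshot("wrist");cv2.imwrite("pics/w3.png",im)
E
```

```text
[447.1 345.7  60.3] 0.5263157181220756 0.576752289198339
```

View pics/w3.png

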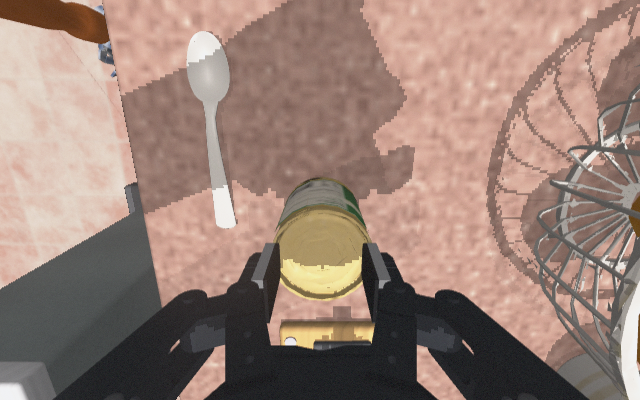

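The lid is centred at about (322,250), and the pads at (265,280) and (375,280) look as if they sit towards the lid's near edge. I'll compute where the tin is relative to the TCP.

```bash
python3 - <<'E'
from h import *
s=observe();w=cam("wrist",s)
print(s["tcp_pos"],hit(w,(322,252),72), "lid rim far/near",hit(w,(322,210),72),hit(w,(322,299),72),"L/R",hit(w,(276,250),72),hit(w,(369,250),72))
print("proj tcp z72",proj(w,[447.1,345.7,72]),"tcp z 40",proj(w,[447.1,345.7,40]))
E
```

```text
[447.1 345.7  60.3] [448.8 348.1  72. ] lid rim far/near [448.6 372.8  72. ] [449.2 317.3  72. ] L/R [423.5 349.1  72. ] [474.7 349.6  72. ]
proj tcp z72 [318.8 255.8] tcp z 40 [319.1 231.5]
```

Call:
step_arm([
  {"x": 0,"y": 0,"z": 0,"wx": 0,"wy": 0,"wz": 0},
  {"x": 0,"y": 0,"z": 0,"wx": 0,"wy": 0,"wz": 0},
  {"x": 0,"y": 0,"z": 0,"wx": 0,"wy": 0,"wz": 0},
  {"x": 0,"y": 0,"z": 0,"wx": 0,"wy": 0,"wz": 0},
  {"x": 0,"y": 0,"z": 0,"wx": 0,"wy": 0,"wz": 0},
])

```text
time_s: 4.68
tcp_pos: [447.1, 345.7, 60.3]
tool_rot: [180.0, -0.0, 90.5]
ft_force: [-1.1, -0.3, 3.3]
gripper_width: 0.527
finger_force: 1.5
```

Call:
step_arm([
  {"x": 0,"y": 0,"z": 0,"wx": 0,"wy": 0,"wz": 0},
  {"x": 0,"y": 0,"z": 0,"wx": 0,"wy": 0,"wz": 0},
  {"x": 0,"y": 0,"z": 0,"wx": 0,"wy": 0,"wz": 0},
  {"x": 0,"y": 0,"z": 0,"wx": 0,"wy": 0,"wz": 0},
  {"x": 0,"y": 0,"z": 0,"wx": 0,"wy": 0,"wz": 0},
], hand=0.035)

```text
time_s: 5.3
tcp_pos: [448.5, 346.2, 61.5]
tool_rot: [179.8, -0.1, 90.5]
ft_force: [0.2, -0.7, 5.6]
gripper_width: 0.41
finger_force: 3.4
```

```bash
python3 - <<'E'
from h import *
s=observe();a=snapshot("wrist");b=snapshot("side")
A=cv2.resize(a[180:380,200:450],None,fx=2,fy=2);B=cv2.resize(b[140:240,150:275],None,fx=4,fy=4)
cv2.imwrite("pics/w4.png",np.hstack([A,B])[:, :1000]); cv2.imwrite("pics/w4.png",cv2.resize(np.hstack([A,B]),(800,320)))
E
```

```text
(no output)
```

View pics/w4.png

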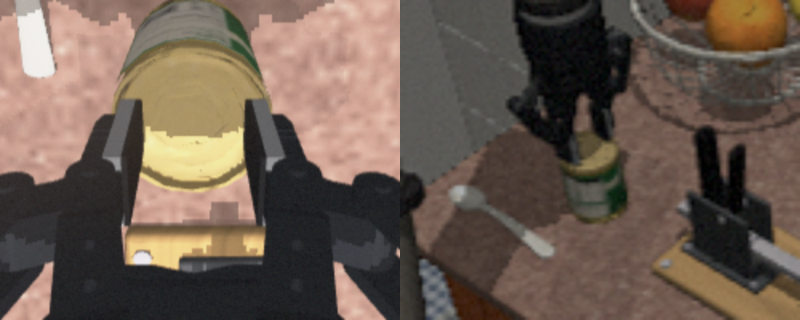

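The fingers seem to have closed over the lid rather than beside it, with the tips resting on it. I'll check the tip height from the pixels before correcting.

```bash
python3 - <<'E'
from h import *
s=observe();w=cam("wrist",s);T=R.from_euler("xyz",s["tool_rot"],degrees=True).as_matrix()
print(s["tcp_pos"],s["gripper_width"],s["finger_force"])
for z in (22,16,10,0,-10):
    print(z,[proj(w,s["tcp_pos"]+T@np.array([x,-17.5,z])) for x in(11,-11)])
# crop scale: 800/1000*2=1.6 ; tip corner left inner (143,100)
print("seen",200+143/1.6,180+100/1.6, "bottom",200+128/1.6,180+222/1.6)
E
```

```text
[448.5 346.1  61.5] 0.41231754344377813 3.422149778343737
22 [array([292.2, 215. ]), array([293.2, 245.3])]
16 [array([291.4, 218.5]), array([292.4, 249.6])]
10 [array([290.4, 222.2]), array([291.5, 254.1])]
0 [array([288.7, 228.9]), array([289.9, 262.3])]
-10 [array([286.8, 236.4]), array([288.2, 271.4])]
seen 289.375 242.5 bottom 280.0 318.75
```

The pixels put the pad tips about 10–20 mm behind the TCP, which fits the light contact on the lid (TCP 61, lid 72). The fingers are shorter than I assumed. I'll lift, open, and go about 27 mm deeper.

Call:
step_arm([
  {"x": 0,"y": 0,"z": -0.02,"wx": 0,"wy": 0,"wz": 0},
  {"x": 0,"y": 0,"z": 0,"wx": 0,"wy": 0,"wz": 0},
  {"x": 0,"y": 0,"z": 0,"wx": 0,"wy": 0,"wz": 0},
  {"x": 0,"y": 0,"z": 0,"wx": 0,"wy": 0,"wz": 0},
  {"x": 0,"y": 0,"z": 0,"wx": 0,"wy": 0,"wz": 0},
], hand=0.085)

```text
time_s: 6.02
tcp_pos: [446.6, 345.3, 79.4]
tool_rot: [-179.9, 0.0, 90.5]
ft_force: [0.4, -0.4, -0.2]
gripper_width: 0.993
finger_force: 0.0
```

```bash
python3 - <<'E'
from h import *
s=observe();w=cam("wrist",s);im=snapshot("wrist");cv2.imwrite("pics/w5.png",im);h=cv2.cvtColor(im,cv2.COLOR_BGR2HSV)
m=cv2.inRange(h,(18,70,110),(35,255,255));m[:150]=0;m[310:]=0;m[:,:260]=0;m[:,390:]=0
m=cv2.morphologyEx(m,cv2.MORPH_OPEN,np.ones((3,3)))
c=max(cv2.findContours(m,0,2)[0],key=cv2.contourArea);e=cv2.fitEllipse(cv2.convexHull(c));print(e)
p=hit(w,e[0],72);print(p, s["tcp_pos"],s["gripper_width"],s["ft_force"])
delta([p[0],p[1],34],90.6)
E
```

```text
((322.55615234375, 238.06451416015625), (85.69123077392578, 91.68450927734375), 87.35157775878906)
[448.8 346.9  72. ] [446.6 345.3  79.4] 0.9925577507472184 [ 0.4 -0.4 -0.2]
tool-now d [0.0015 0.0021 0.0456] in goal axes [0.0014 0.0021 0.0456] rot [-0.0007  0.0006 -0.0014] dist 45.64220872139936
```

Call:
step_arm([
  {"x": 0.0015,"y": 0.002,"z": 0.015,"wx": 0,"wy": 0,"wz": 0},
  {"x": 0,"y": 0,"z": 0.015,"wx": 0,"wy": 0,"wz": 0},
  {"x": 0,"y": 0,"z": 0.012,"wx": 0,"wy": 0,"wz": 0},
  {"x": 0,"y": 0,"z": 0.003,"wx": 0,"wy": 0,"wz": 0},
  {"x": 0,"y": 0,"z": 0,"wx": 0,"wy": 0,"wz": 0},
])

```text
time_s: 6.7
tcp_pos: [448.9, 347.0, 34.8]
tool_rot: [-180.0, 0.0, 90.5]
ft_force: [0.1, 0.0, 0.4]
gripper_width: 0.992
finger_force: 0.0
```

Call:
step_arm([
  {"x": 0,"y": 0,"z": 0,"wx": 0,"wy": 0,"wz": 0},
  {"x": 0,"y": 0,"z": 0,"wx": 0,"wy": 0,"wz": 0},
  {"x": 0,"y": 0,"z": 0,"wx": 0,"wy": 0,"wz": 0},
  {"x": 0,"y": 0,"z": 0,"wx": 0,"wy": 0,"wz": 0},
  {"x": 0,"y": 0,"z": 0,"wx": 0,"wy": 0,"wz": 0},
], hand=0.04)

```text
time_s: 7.32
tcp_pos: [449.3, 347.8, 36.1]
tool_rot: [179.9, -0.1, 90.5]
ft_force: [-1.8, 0.5, 5.7]
gripper_width: 0.65
finger_force: 64.1
```

Call:
step_arm([
  {"x": 0,"y": 0,"z": -0.02,"wx": 0,"wy": 0,"wz": 0},
  {"x": 0,"y": 0,"z": -0.04,"wx": 0,"wy": 0,"wz": 0},
  {"x": 0,"y": 0,"z": -0.045,"wx": 0,"wy": 0,"wz": 0},
  {"x": 0,"y": 0,"z": -0.045,"wx": 0,"wy": 0,"wz": 0},
  {"x": 0,"y": 0,"z": -0.035,"wx": 0,"wy": 0,"wz": 0},
])

```text
time_s: 7.95
tcp_pos: [449.1, 346.9, 221.3]
tool_rot: [180.0, -0.0, 90.5]
ft_force: [-0.6, -0.0, -2.6]
gripper_width: 0.655
finger_force: 64.1
```

Call:
step_arm([
  {"x": -0.025,"y": 0.002,"z": 0,"wx": 0,"wy": 0,"wz": 0},
  {"x": -0.035,"y": 0.003,"z": 0,"wx": 0,"wy": 0,"wz": 0},
  {"x": -0.04,"y": 0.003,"z": 0,"wx": 0,"wy": 0,"wz": 0},
  {"x": -0.04,"y": 0.003,"z": 0,"wx": 0,"wy": 0,"wz": 0},
  {"x": -0.04,"y": 0.002,"z": 0,"wx": 0,"wy": 0,"wz": 0},
])

```text
time_s: 8.57
tcp_pos: [463.1, 165.5, 219.2]
tool_rot: [-179.9, 0.1, 90.5]
ft_force: [0.8, 0.4, -2.3]
gripper_width: 0.65
finger_force: 64.2
```

Call:
step_arm([
  {"x": -0.04,"y": 0.002,"z": 0,"wx": 0,"wy": 0,"wz": 0},
  {"x": -0.04,"y": 0,"z": 0,"wx": 0,"wy": 0,"wz": 0},
  {"x": -0.04,"y": 0,"z": 0,"wx": 0,"wy": 0,"wz": 0},
  {"x": -0.03,"y": 0,"z": 0,"wx": 0,"wy": 0,"wz": 0},
  {"x": -0.02,"y": 0,"z": 0,"wx": 0,"wy": 0,"wz": 0},
])

```text
time_s: 9.2
tcp_pos: [466.3, -5.0, 219.4]
tool_rot: [-179.9, 0.0, 90.4]
ft_force: [1.3, -0.1, -1.0]
gripper_width: 0.647
finger_force: 64.2
```

```bash
python3 - <<'E'
from h import *
s=observe();w=cam("wrist",s);cv2.imwrite("pics/w6.png",snapshot("wrist"))
print(s["tcp_pos"],s["tool_rot"],s["gripper_width"],s["finger_force"],s["ft_force"],s["joint_pos"])
delta([467.5,-2.5,60],90.6)
E
```

```text
[466.3  -5.  219.4] [-179.9    0.    90.4] 0.6465300594166639 64.24615144729614 [ 1.3 -0.1 -1. ] [-31.5   8.7  34.2 100.1  -5.   72.9   4.3]
tool-now d [0.0063 0.0014 0.1595] in goal axes [0.0058 0.0013 0.1595] rot [-0.0011  0.0032 -0.0081] dist 159.65475873181728
```

View pics/w6.png

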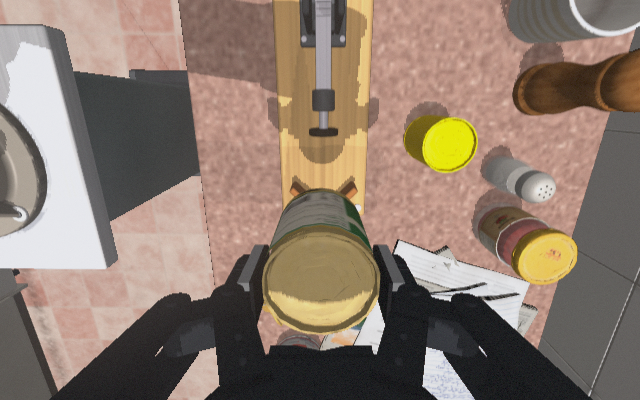

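The tin is held upright. The V tips show at (295,188) and (353,186), the pad front at (323,135), and the V's centre at about column 324.

```bash
python3 - <<'E'
from h import *
w=cam("wrist")
print("V tips",hit(w,(292,185),46),hit(w,(356,183),46),hit(w,(298,196),46),hit(w,(350,194),46))
print("pad top front",hit(w,(323,135),62),"ends",hit(w,(308.5,132),46),hit(w,(338,132),46),"board edges",hit(w,(279,150),12),hit(w,(371,150),12))
E
```

```text
V tips [433.4 -19.6  46. ] [508.6 -16.9  46. ] [440.2 -33.2  46. ] [502.1 -30.5  46. ]
pad top front [469.5  39.9  62. ] ends [453.5  41.5  46. ] [486.2  41.6  46. ] board edges [415.   16.2  12. ] [529.9  16.5  12. ]
```

Call:
step_arm([
  {"x": 0.004,"y": 0.0035,"z": 0.03,"wx": 0,"wy": 0,"wz": 0},
  {"x": 0,"y": 0,"z": 0.04,"wx": 0,"wy": 0,"wz": 0},
  {"x": 0,"y": 0,"z": 0.04,"wx": 0,"wy": 0,"wz": 0},
  {"x": 0,"y": 0,"z": 0.035,"wx": 0,"wy": 0,"wz": 0},
  {"x": 0,"y": 0,"z": 0.014,"wx": 0,"wy": 0,"wz": 0},
])

```text
time_s: 9.88
tcp_pos: [468.3, 1.9, 58.7]
tool_rot: [-179.7, 0.0, 90.5]
ft_force: [-1.1, 0.3, -2.2]
gripper_width: 0.651
finger_force: 64.3
```

Call:
step_arm([
  {"x": 0,"y": 0,"z": 0.004,"wx": 0,"wy": 0,"wz": 0},
  {"x": 0,"y": 0,"z": 0.004,"wx": 0,"wy": 0,"wz": 0},
  {"x": 0,"y": 0,"z": 0.002,"wx": 0,"wy": 0,"wz": 0},
  {"x": 0,"y": 0,"z": 0,"wx": 0,"wy": 0,"wz": 0},
  {"x": 0,"y": 0,"z": 0,"wx": 0,"wy": 0,"wz": 0},
])

```text
time_s: 10.5
tcp_pos: [471.0, 1.3, 51.5]
tool_rot: [179.9, -0.0, 90.5]
ft_force: [-0.2, -0.2, -1.9]
gripper_width: 0.648
finger_force: 64.3
```

Call:
step_arm([
  {"x": -0.002,"y": -0.001,"z": 0.002,"wx": 0,"wy": 0,"wz": 0},
  {"x": 0,"y": 0,"z": 0.001,"wx": 0,"wy": 0,"wz": 0},
  {"x": 0,"y": 0,"z": 0.001,"wx": 0,"wy": 0,"wz": 0},
  {"x": 0,"y": 0,"z": 0,"wx": 0,"wy": 0,"wz": 0},
  {"x": 0,"y": 0,"z": 0,"wx": 0,"wy": 0,"wz": 0},
])

```text
time_s: 11.12
tcp_pos: [469.4, -1.1, 48.1]
tool_rot: [-180.0, -0.0, 90.5]
ft_force: [-3.5, -0.0, 7.6]
gripper_width: 0.65
finger_force: 65.5
```

Call:
step_arm([
  {"x": 0,"y": 0,"z": 0,"wx": 0,"wy": 0,"wz": 0},
  {"x": 0,"y": 0,"z": 0,"wx": 0,"wy": 0,"wz": 0},
  {"x": 0,"y": 0,"z": 0,"wx": 0,"wy": 0,"wz": 0},
  {"x": 0,"y": 0,"z": 0,"wx": 0,"wy": 0,"wz": 0},
  {"x": 0,"y": 0,"z": 0,"wx": 0,"wy": 0,"wz": 0},
], hand=0.085)

```text
time_s: 11.75
tcp_pos: [469.6, -0.7, 47.0]
tool_rot: [-180.0, 0.0, 90.5]
ft_force: [-0.1, 0.1, -0.7]
gripper_width: 0.996
finger_force: 0.0
```

Call:
step_arm([
  {"x": 0,"y": 0,"z": -0.015,"wx": 0,"wy": 0,"wz": 0},
  {"x": 0,"y": 0,"z": -0.03,"wx": 0,"wy": 0,"wz": 0},
  {"x": 0,"y": 0,"z": -0.045,"wx": 0,"wy": 0,"wz": 0},
  {"x": 0,"y": 0,"z": -0.045,"wx": 0,"wy": 0,"wz": 0},
  {"x": 0,"y": 0,"z": -0.045,"wx": 0,"wy": 0,"wz": 0},
])

```text
time_s: 12.38
tcp_pos: [469.6, -1.0, 229.7]
tool_rot: [179.9, -0.0, 90.5]
ft_force: [1.5, 0.1, 0.6]
gripper_width: 0.997
finger_force: 0.0
```

Call:
step_arm([
  {"x": 0.02,"y": 0,"z": 0,"wx": 0,"wy": 0,"wz": 0},
  {"x": 0.035,"y": 0,"z": 0,"wx": 0,"wy": 0,"wz": 0},
  {"x": 0.035,"y": 0,"z": 0,"wx": 0,"wy": 0,"wz": 0},
  {"x": 0.035,"y": 0,"z": 0,"wx": 0,"wy": 0,"wz": 0},
  {"x": 0.025,"y": 0,"z": 0,"wx": 0,"wy": 0,"wz": 0},
])

```text
time_s: 13.0
tcp_pos: [468.1, 151.0, 228.2]
tool_rot: [179.9, -0.1, 90.6]
ft_force: [-0.1, -0.0, -0.1]
gripper_width: 0.994
finger_force: 0.0
```

Call:
step_arm([
  {"x": 0,"y": 0,"z": 0,"wx": 0,"wy": 0,"wz": -0.157},
  {"x": 0,"y": 0,"z": 0,"wx": 0,"wy": 0,"wz": -0.157},
  {"x": 0,"y": 0,"z": 0,"wx": 0,"wy": 0,"wz": -0.157},
  {"x": 0,"y": 0,"z": 0,"wx": 0,"wy": 0,"wz": -0.157},
  {"x": 0,"y": 0,"z": 0,"wx": 0,"wy": 0,"wz": -0.157},
])

```text
time_s: 13.62
tcp_pos: [468.4, 149.0, 228.2]
tool_rot: [179.9, 0.0, 135.8]
ft_force: [-0.1, 0.5, -0.4]
gripper_width: 0.994
finger_force: 0.0
```

Call:
step_arm([
  {"x": 0,"y": 0,"z": 0,"wx": 0,"wy": 0,"wz": -0.157},
  {"x": 0,"y": 0,"z": 0,"wx": 0,"wy": 0,"wz": -0.157},
  {"x": 0,"y": 0,"z": 0,"wx": 0,"wy": 0,"wz": -0.157},
  {"x": 0,"y": 0,"z": 0,"wx": 0,"wy": 0,"wz": -0.157},
  {"x": 0,"y": 0,"z": 0,"wx": 0,"wy": 0,"wz": -0.157},
])

```text
time_s: 14.25
tcp_pos: [468.4, 149.0, 228.2]
tool_rot: [180.0, 0.1, -179.3]
ft_force: [0.8, -0.9, -0.5]
gripper_width: 0.995
finger_force: 0.0
```

```bash
python3 - <<'E'
from h import *
s=observe();w=cam("wrist",s);im=snapshot("wrist");cv2.imwrite("pics/w7.png",im)
print(s["time_s"],s["tcp_pos"],s["tool_rot"],s["joint_pos"])
for p in([470,-1,84],[470,41,62],[470,210,162],[470,190,162],[470,240,162]):print(p,proj(w,p))
E
```

```text
14.25 [468.4 149.  228.2] [ 180.     0.1 -179.3] [-34.8  10.7  17.9  95.4  -3.4  74.4  74.5]
[470, -1, 84] [180.2 181.7]
[470, 41, 62] [226.  177.2]
[470, 210, 162] [395.9 209.6]
[470, 190, 162] [371.3 209.3]
[470, 240, 162] [432.7 210.1]
```

```bash
python3 - <<'E'
import cv2
im=cv2.imread("pics/w7.png");cv2.imwrite("pics/w7c.png",cv2.resize(im[90:340,120:487],None,fx=2.18,fy=2.18,interpolation=cv2.INTER_CUBIC))
E
```

```text
(no output)
```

View pics/w7c.png

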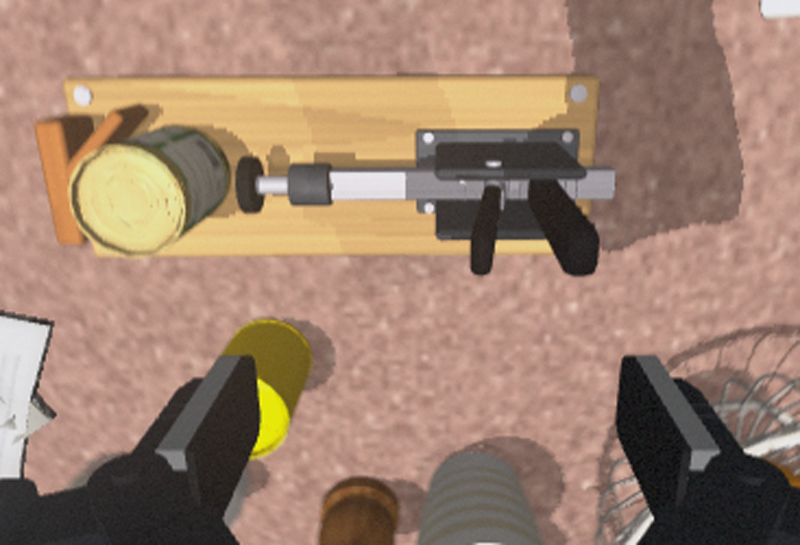

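The tin stands on the board, with its lid at crop (128,197), the pad front at (237,185), the trigger top at (482,258) and the handle top at (580,258). I'll convert these.

```bash
python3 - <<'E'
from h import *
w=cam("wrist",dict(tcp_pos=np.array([468.4,149,228.2]),tool_rot=[180,.1,-179.3]))
P=lambda x,y:(120+x/2.18,90+y/2.18)
for n,q,z in(("tin",(128,197),84),("pad front",(237,185),46),("pad top f",(238,205),62),("trig L",(471,265),161),("trig R",(492,265),161),("hand L",(563,265),162),("hand R",(598,265),162),("hand row lo",(580,273),162),("hand row hi",(580,243),162),("collar front",(289,184),46)):
    print(n,hit(w,P(*q),z))
E
```

```text
tin [468.5  -2.4  84. ]
pad front [471.1  39.1  46. ]
pad top f [478.   43.9  62. ]
trig L [472.7 161.5 161. ]
trig R [472.6 169.4 161. ]
hand L [471.9 195.8 162. ]
hand R [471.7 208.9 162. ]
hand row lo [475.  202.4 162. ]
hand row hi [463.1 201.4 162. ]
collar front [470.2  67.6  46. ]
```

Call:
step_arm([
  {"x": -0.0025,"y": 0.02,"z": 0,"wx": 0,"wy": 0,"wz": 0},
  {"x": 0,"y": 0.02,"z": 0,"wx": 0,"wy": 0,"wz": 0},
  {"x": 0,"y": 0.005,"z": 0.01,"wx": 0,"wy": 0,"wz": 0},
  {"x": 0,"y": 0,"z": 0.01,"wx": 0,"wy": 0,"wz": 0},
  {"x": 0,"y": 0,"z": 0,"wx": 0,"wy": 0,"wz": 0},
])

```text
time_s: 14.92
tcp_pos: [469.5, 193.2, 205.5]
tool_rot: [-179.9, -0.2, -179.6]
ft_force: [-0.5, -0.2, -0.0]
gripper_width: 0.993
finger_force: 0.0
```

```bash
cat > m.py <<'E'
from h import *
import sys
s=observe();w=cam("wrist",s);im=snapshot("wrist");cv2.imwrite(f"pics/{sys.argv[1]}.png",im)
print(s["time_s"],s["tcp_pos"],s["tool_rot"],s["gripper_width"],s["finger_force"],s["ft_force"])
h=cv2.cvtColor(im,cv2.COLOR_BGR2HSV)
# sample along the bar axis (x=470.5,z=46): grey level against vice y
ys=np.arange(15,100,0.5)
def prof(x,z):
    p=np.array([proj(w,[x,y,z]) for y in ys],np.float32)
    return cv2.remap(cv2.cvtColor(im,cv2.COLOR_BGR2GRAY),p[None,:,0],p[None,:,1],1)[0]
for x in(469,471.5):
    g=prof(x,46);d=(g<75).astype(int);e=np.flatnonzero(np.diff(d));print("x",x,"dark edges y",[(float(ys[i]),"on" if d[i+1] else "off") for i in e])
# lid
c0=proj(w,[469,-5,84]);m=cv2.inRange(h,(18,70,110),(35,255,255))
k=np.zeros_like(m);cv2.circle(k,tuple(int(v) for v in c0),48,255,-1);m&=k
rel=m
hh=cv2.morphologyEx(rel,cv2.MORPH_OPEN,np.ones((5,5)))
cs=cv2.findContours(hh,0,2)[0]
if cs:
    e=cv2.fitEllipse(cv2.convexHull(max(cs,key=cv2.contourArea)));print("lid",hit(w,e[0],84),e[1])
E
python3 m.py s0
```

```text
14.925 [469.5 193.2 205.5] [-179.9   -0.2 -179.6] 0.9929231750657259 0.0 [-0.5 -0.2 -0. ]
x 469 dark edges y [(35.0, 'on'), (47.5, 'off'), (86.0, 'on'), (88.0, 'off')]
x 471.5 dark edges y [(35.0, 'on'), (47.5, 'off'), (86.0, 'on'), (88.0, 'off')]
lid [472.6   2.9  84. ] (50.96339416503906, 74.45033264160156)
```

```bash
python3 - <<'E'
from h import *
w=cam("wrist");im=cv2.imread("pics/s0.png")
g=cv2.cvtColor(im,cv2.COLOR_BGR2GRAY)
ys=np.arange(30,100,2);print([(int(y),int(g[int(round(v)),int(round(u))])) for y in ys for u,v in[proj(w,[470,y,46])]])
E
```

```text
[(30, 83), (32, 97), (34, 99), (36, 60), (38, 64), (40, 63), (42, 65), (44, 48), (46, 48), (48, 70), (50, 226), (52, 225), (54, 227), (56, 228), (58, 229), (60, 227), (62, 227), (64, 139), (66, 102), (68, 108), (70, 108), (72, 111), (74, 112), (76, 111), (78, 116), (80, 112), (82, 112), (84, 112), (86, 93), (88, 62), (90, 179), (92, 232), (94, 233), (96, 233), (98, 233)]
```

Call:
step_arm([
  {"x": -0.001,"y": 0.001,"z": 0.02,"wx": 0,"wy": 0,"wz": 0},
  {"x": 0,"y": 0,"z": 0.03,"wx": 0,"wy": 0,"wz": 0},
  {"x": 0,"y": 0,"z": 0.03,"wx": 0,"wy": 0,"wz": 0},
  {"x": 0,"y": 0,"z": 0.009,"wx": 0,"wy": 0,"wz": 0},
  {"x": 0,"y": 0,"z": 0,"wx": 0,"wy": 0,"wz": 0},
])

```text
time_s: 15.6
tcp_pos: [471.6, 194.9, 118.3]
tool_rot: [-180.0, -0.0, -179.6]
ft_force: [-0.3, -0.0, 0.0]
gripper_width: 0.996
finger_force: 0.0
```

```bash
sed -i 's/(g<75)/(g<165)/; /^# lid/,$d' m.py; python3 m.py s1
```

```text
15.6 [471.6 194.9 118.3] [-180.    -0.  -179.6] 0.9961997329129101 0.0 [-0.3 -0.   0. ]
x 469 dark edges y [(48.0, 'off'), (62.0, 'on'), (88.0, 'off')]
x 471.5 dark edges y [(47.0, 'off'), (62.0, 'on'), (89.0, 'off')]
```

Call:
step_arm([
  {"x": 0,"y": 0,"z": 0,"wx": 0,"wy": 0,"wz": 0},
  {"x": 0,"y": 0,"z": 0,"wx": 0,"wy": 0,"wz": 0},
  {"x": 0,"y": 0,"z": 0,"wx": 0,"wy": 0,"wz": 0},
  {"x": 0,"y": 0,"z": 0,"wx": 0,"wy": 0,"wz": 0},
  {"x": 0,"y": 0,"z": 0,"wx": 0,"wy": 0,"wz": 0},
], hand=0.01)

```text
time_s: 16.27
tcp_pos: [473.1, 195.1, 120.9]
tool_rot: [-180.0, 0.2, -179.5]
ft_force: [-1.4, 0.0, 11.1]
gripper_width: 0.329
finger_force: 61.1
```

```bash
python3 m.py s2
```

```text
16.275 [473.1 195.1 120.9] [-180.     0.2 -179.5] 0.3291141152498691 61.11274904105812 [-1.4  0.  11.1]
x 469 dark edges y [(41.5, 'off'), (56.5, 'on'), (83.0, 'off')]
x 471.5 dark edges y [(41.0, 'off'), (56.0, 'on'), (83.0, 'off')]
```

Call:
step_arm([
  {"x": 0,"y": 0,"z": 0,"wx": 0,"wy": 0,"wz": 0},
  {"x": 0,"y": 0,"z": 0,"wx": 0,"wy": 0,"wz": 0},
  {"x": 0,"y": 0,"z": 0,"wx": 0,"wy": 0,"wz": 0},
  {"x": 0,"y": 0,"z": 0,"wx": 0,"wy": 0,"wz": 0},
  {"x": 0,"y": 0,"z": 0,"wx": 0,"wy": 0,"wz": 0},
], hand=0.08)

```text
time_s: 16.95
tcp_pos: [471.3, 195.5, 118.0]
tool_rot: [180.0, -0.0, -179.5]
ft_force: [0.0, 0.2, 0.4]
gripper_width: 0.937
finger_force: 0.0
```

Call:
step_arm([
  {"x": 0,"y": 0,"z": 0,"wx": 0,"wy": 0,"wz": 0},
  {"x": 0,"y": 0,"z": 0,"wx": 0,"wy": 0,"wz": 0},
  {"x": 0,"y": 0,"z": 0,"wx": 0,"wy": 0,"wz": 0},
  {"x": 0,"y": 0,"z": 0,"wx": 0,"wy": 0,"wz": 0},
  {"x": 0,"y": 0,"z": 0,"wx": 0,"wy": 0,"wz": 0},
], hand=0.01)

```text
time_s: 17.58
tcp_pos: [472.4, 194.9, 120.1]
tool_rot: [-180.0, 0.1, -179.5]
ft_force: [-1.6, -1.1, 9.9]
gripper_width: 0.329
finger_force: 60.7
```

```bash
python3 m.py s3
```

```text
17.575 [472.4 194.9 120.1] [-180.     0.1 -179.5] 0.328770150856889 60.72206300217658 [-1.6 -1.1  9.9]
x 469 dark edges y [(36.0, 'off'), (50.0, 'on'), (76.5, 'off')]
x 471.5 dark edges y [(35.5, 'off'), (50.0, 'on'), (77.0, 'off')]
```

Call:
step_arm([
  {"x": 0,"y": 0,"z": 0,"wx": 0,"wy": 0,"wz": 0},
  {"x": 0,"y": 0,"z": 0,"wx": 0,"wy": 0,"wz": 0},
  {"x": 0,"y": 0,"z": 0,"wx": 0,"wy": 0,"wz": 0},
  {"x": 0,"y": 0,"z": 0,"wx": 0,"wy": 0,"wz": 0},
  {"x": 0,"y": 0,"z": 0,"wx": 0,"wy": 0,"wz": 0},
], hand=0.08)

```text
time_s: 18.25
tcp_pos: [471.3, 195.5, 118.0]
tool_rot: [180.0, -0.0, -179.5]
ft_force: [-1.5, -0.4, 0.2]
gripper_width: 0.937
finger_force: 0.0
```

```bash
python3 m.py s4
```

```text
18.25 [471.3 195.5 118. ] [ 180.    -0.  -179.5] 0.9371650778010577 0.0 [-1.5 -0.4  0.2]
x 469 dark edges y [(36.0, 'off'), (50.0, 'on'), (76.5, 'off')]
x 471.5 dark edges y [(35.5, 'off'), (49.5, 'on'), (77.0, 'off')]
```

Call:
step_arm([
  {"x": 0,"y": 0,"z": 0,"wx": 0,"wy": 0,"wz": 0},
  {"x": 0,"y": 0,"z": 0,"wx": 0,"wy": 0,"wz": 0},
  {"x": 0,"y": 0,"z": 0,"wx": 0,"wy": 0,"wz": 0},
  {"x": 0,"y": 0,"z": 0,"wx": 0,"wy": 0,"wz": 0},
  {"x": 0,"y": 0,"z": 0,"wx": 0,"wy": 0,"wz": 0},
], hand=0.01)

```text
time_s: 18.92
tcp_pos: [472.4, 195.0, 120.1]
tool_rot: [-180.0, 0.1, -179.5]
ft_force: [-2.2, 0.0, 10.8]
gripper_width: 0.336
finger_force: 61.4
```

```bash
python3 m.py s5
```

```text
18.925 [472.4 195.  120.1] [-180.     0.1 -179.5] 0.3359875355087034 61.42848428338766 [-2.2  0.  10.8]
x 469 dark edges y [(30.0, 'off'), (44.0, 'on'), (71.0, 'off')]
x 471.5 dark edges y [(29.5, 'off'), (43.5, 'on'), (70.5, 'off')]
```

Call:
step_arm([
  {"x": 0,"y": 0,"z": 0,"wx": 0,"wy": 0,"wz": 0},
  {"x": 0,"y": 0,"z": 0,"wx": 0,"wy": 0,"wz": 0},
  {"x": 0,"y": 0,"z": 0,"wx": 0,"wy": 0,"wz": 0},
  {"x": 0,"y": 0,"z": 0,"wx": 0,"wy": 0,"wz": 0},
  {"x": 0,"y": 0,"z": 0,"wx": 0,"wy": 0,"wz": 0},
], hand=0.08)

```text
time_s: 19.6
tcp_pos: [471.3, 195.5, 118.0]
tool_rot: [180.0, -0.0, -179.5]
ft_force: [-0.1, -0.2, 0.6]
gripper_width: 0.937
finger_force: 0.0
```

Call:
step_arm([
  {"x": 0,"y": 0,"z": 0,"wx": 0,"wy": 0,"wz": 0},
  {"x": 0,"y": 0,"z": 0,"wx": 0,"wy": 0,"wz": 0},
  {"x": 0,"y": 0,"z": 0,"wx": 0,"wy": 0,"wz": 0},
  {"x": 0,"y": 0,"z": 0,"wx": 0,"wy": 0,"wz": 0},
  {"x": 0,"y": 0,"z": 0,"wx": 0,"wy": 0,"wz": 0},
], hand=0.01)

```text
time_s: 20.23
tcp_pos: [472.4, 195.0, 120.2]
tool_rot: [-180.0, 0.1, -179.5]
ft_force: [-1.8, -0.3, 10.9]
gripper_width: 0.328
finger_force: 61.5
```

```bash
python3 m.py s6
```

```text
20.225 [472.4 195.  120.2] [-180.     0.1 -179.5] 0.32831418078008007 61.49430277291685 [-1.8 -0.3 10.9]
x 469 dark edges y [(23.5, 'off'), (37.5, 'on'), (65.0, 'off')]
x 471.5 dark edges y [(23.0, 'off'), (37.0, 'on'), (64.5, 'off')]
```

Call:
step_arm([
  {"x": 0,"y": 0,"z": 0,"wx": 0,"wy": 0,"wz": 0},
  {"x": 0,"y": 0,"z": 0,"wx": 0,"wy": 0,"wz": 0},
  {"x": 0,"y": 0,"z": 0,"wx": 0,"wy": 0,"wz": 0},
  {"x": 0,"y": 0,"z": 0,"wx": 0,"wy": 0,"wz": 0},
  {"x": 0,"y": 0,"z": 0,"wx": 0,"wy": 0,"wz": 0},
], hand=0.08)

```text
time_s: 20.9
tcp_pos: [471.3, 195.5, 118.0]
tool_rot: [180.0, -0.0, -179.5]
ft_force: [-0.3, 0.3, -0.3]
gripper_width: 0.942
finger_force: 0.0
```

Call:
step_arm([
  {"x": 0,"y": 0,"z": 0,"wx": 0,"wy": 0,"wz": 0},
  {"x": 0,"y": 0,"z": 0,"wx": 0,"wy": 0,"wz": 0},
  {"x": 0,"y": 0,"z": 0,"wx": 0,"wy": 0,"wz": 0},
  {"x": 0,"y": 0,"z": 0,"wx": 0,"wy": 0,"wz": 0},
  {"x": 0,"y": 0,"z": 0,"wx": 0,"wy": 0,"wz": 0},
], hand=0.01)

```text
time_s: 21.52
tcp_pos: [472.4, 194.9, 120.2]
tool_rot: [-180.0, 0.1, -179.5]
ft_force: [-2.2, -0.1, 10.6]
gripper_width: 0.327
finger_force: 61.5
```

```bash
sed -i 's/arange(15/arange(5/' m.py; python3 m.py s7
```

```text
21.525 [472.4 194.9 120.2] [-180.     0.1 -179.5] 0.3273134520109735 61.46542391739786 [-2.2 -0.1 10.6]
x 469 dark edges y [(22.0, 'off'), (31.5, 'on'), (58.5, 'off')]
x 471.5 dark edges y [(20.5, 'off'), (31.0, 'on'), (59.0, 'off')]
```

The pad moved only about 2 mm while the bar moved 6 mm, so the spring is compressed about 4 mm, which is firm and safe. Another stroke would take it to about 10 mm and crush the tin. The trigger is squeezed, so I'm handing in.

```bash
python3 -c "
from workcell import *
print(close_job())"
```

```text
the job is handed in; nothing more can be done
None
```

The tall tin stands on the vice board, pressed into the V with about 4 mm of pad compression after five full strokes (2–9 mm is safe), and the trigger is still squeezed. I handed the job in at about 21.5 s; the first grasp closed on the tin's lid (under 6 N) before I regripped it, and I did not take a final picture of the tin or the bystanders.

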